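# Peel the stuck sorting tray off the pile and hold it over the inlay panel

## Robot

A 7-joint arm with a two-finger parallel gripper is mounted at the origin on the work surface. World frame = base frame: x ahead of the robot, y to its left, z up, the work surface at z = 0. Lengths are in m, angles in rad, forces in N, time in s.
With the tool pointing down it reaches from about 0.4 to 0.875 m from the base axis. Payload 19.3 kg.
Tool frame: the origin (TCP) lies at the very end of the fingers, on their centre line; the grasp point (between the pads) lies robot.pinch_z behind it (robot.pinch_z is the distance from the TCP to the grasp point, in m); z points along the fingers, y is the line along which they close (so a half turn about z gives the same grasp; the last joint's range is limited). The gripper opens to 85 mm and grips with 20 to 120 N. Pads are 22 mm wide; open, the fingers measure 114 mm over their backs; the gripper's body (76 mm by 85 mm) begins 54 mm behind the grasp point. The pads swing forward as they close: fully open they stand 13 mm farther back than shut.
Start: joints at [-1.29, 0.521, -0.036, 1.599, 0.021, 1.021, -0.113], TCP at [0.215, 0.587, 0.203] pointing down, gripper open.
Joint ranges: [-2.91, 2.91], [-0.3, 2.13], [-1.5, 1.42], [0.17, 2.43], [-1.26, 4.41], [0.16, 1.93], [-2.52, 2.52]. Speed limits (rad/s): [1.89, 1.89, 2.39, 2.39, 3.01, 3.01, 3.01].

## Interface

Orientations are given as a unit quaternion [w, x, y, z].
In Python, from plant import robot gives the robot as it stands. Calls block until the motion is done:
- robot.goto(position, orientation): joint-space move of the TCP to a pose.
- robot.move_linear(position, velocity=0.15, orientation=None, until_force=None): straight line of the TCP; orientation=None keeps the orientation; velocity is the mean speed in m/s. With until_force (N) it stops when the force on the tool has changed by that much, and returns True; else False.
- robot.movej(angles): joint-space move.
- robot.move_gripper(opening, strength=None): finger opening in m; strength is the grip in N (None keeps the last); returns when the fingers have stopped.
- robot.sleep(seconds).
- robot.solve_ik(position, orientation): joint angles nearest the present ones, or None.
- robot.read_state(): the state.
- robot.snapshot(name): name is "side" or "top" or "wrist"; returns the picture (400x640x3 uint8, blue, green, red); there is no depth.
- robot.camera_model(name): a dict with "fx", "fy", "cx", "cy" (pixels), "k1" (the pictures are not rectified: a ray, as slopes to the right and down, at radius r is drawn at 1 + k1 r^2 times it, then the intrinsics apply), "world_from_camera" (4x4, takes a point from camera to world coordinates); the wrist camera has in their place "hand_eye" (4x4, takes a point from camera to tool coordinates, whose origin is the TCP and whose axes are the flange's). Camera axes: x right, y down, z forward; pixel columns grow to the right and rows downward; lengths in m; the calibration is good to about 2 mm. A picture is of the moment at which its call begins: read the wrist's pose just before it. camera_model takes no time and is no camera call.
A pose or a line that the arm cannot do raises robot.IKError and nothing moves.
- robot.close_job(): hands the job in; it is judged then, once.
The state is a dict: "time": time; "qpos": joint angles; "qd": joint speeds; "tau": joint torques, N m; "tcp_pos": TCP position; "orientation": TCP orientation; "contact_force": force on the tool from outside, world axes, zero at the start; "torque": the same for the moment, N m; "grip_width": finger opening in m; "grip_force": force on a finger pad.
Only numpy, scipy, OpenCV 4.12 (cv2) and the standard library are available. Lean on these libraries where they do the work, as an engineer would, in place of code of your own. Each camera call takes 0.05 s, during which the arm holds its last target. There are 200 camera calls.

## Task

The empty sorting trays on the inlay bench cling fast to one another. Take the brass saddle weight out of the top tray and hang it astride the steel bar, let go of it, then take the blue top tray by its orange corner lug and peel it off the pile: raise that corner a few centimetres first while the opposite corner still rests on the pile, without ever tipping the tray steeply, and leave the grey trays and the other things on the bench where they stand. Finish holding the blue tray still and level, centred over the inlaid panel and roughly 10 to 20 cm above it; do not put it down or let go.

Things in the scene. Friction and masses are not known exactly. Their poses are not given: they have to be found in the camera images.
- pile: two nested grey plastic trays, one loose piece of 0.9 kg standing on the bench, not to be lifted or shifted. Rim outline 180 (x) by 130 (y) mm; origin at the centre of the underside, z up; top of its rim 42 mm up. The blue tray sits in it, origin 20 mm above the pile's, axes parallel. Four sprung black rubber cheeks (x +-55 mm, 8 mm proud of both long sides, up to 51 mm high) pinch the blue rim
- tray: blue moulded plastic tray, about 0.15 kg, nested in the top of the pile and pinched there by rubber cheeks near its four corners. Origin at the centre of the floor's underside, z up. Rim outline 180 (x) by 130 (y) mm, rim 12 mm wide, from 22 to 32 mm above the origin; sloping walls; floor 132 by 82 mm, 3 mm thick
- tray_lug (a point): middle of the top of the orange lug to hold the tray by: an upright square post 18 by 18 mm, 32 mm tall, on the rim at the tray's +x +y corner, at x 84, y 59 mm in the tray's frame, its top 64 mm above the tray's origin. Its faces look along and across the tray's diagonal: the post is turned by +35 degrees (0.612 rad) about z from the tray's axes
- tray_far_corner (a point): underside of the tray's rim at the corner opposite the lug (x -90, y -65, z 22 mm in the tray's frame). Each rubber cheek drags on the rim with 1 to 2 N and lets go once the rim there has risen about 10 mm: lifted straight up, all four drag at once and may shift the pile; turning the tray up by 0.1 to 0.2 rad in an arc about this corner frees them one after another
- saddle: brass saddle weight, 0.25 kg, an upside-down U standing on its legs on the tray's floor. Origin at the centre of its underside, z up. Plate 48 (x) by 36 (y) by 8 mm, its top 48 mm above the origin; two legs 8 mm thick, 40 mm tall, 32 mm apart in x; the channel between them runs along y. On the plate a black square knob 18 by 18 by 28 mm tall, sides parallel to x and y
- saddle_under (a point): centre of the underside of the saddle's top plate, 40 mm above the saddle's origin: rests on top of the bar when hung
- saddle_knob (a point): centre of the top of the saddle's knob, 76 mm above the saddle's origin
- rail: fixed steel bar on two posts. Origin on the bench under the bar's middle; the bar is 12 mm thick, level along the body's y axis, its axis 100 mm above the bench, posts 98 mm to each side of the middle
- rail_mid (a point): middle of the bar, on its axis
- panel: fixed inlaid wooden panel lying on the bench, 200 (x) by 260 (y) by 12 mm, with an octagonal brass and dark wood medallion in its middle. Origin at the centre of its underside
- chisel: loose chisel lying flat, blue handle 28 mm thick, about 240 mm long along x, to be left alone. Origin on the bench under it, near the ferrule
- glue_tin: loose upright glue pot, 72 mm across and 85 mm tall, whitish with a brown band, to be left alone. Origin at the centre of its underside
- caul: loose dark wood block 50 (x) by 100 (y) by 30 mm, to be left alone. Origin at the centre of its underside
Mind the look-alikes: they are no part of the job. What is shaped like the saddle but purple or turquoise is not meant. Leave any brown look-alike of the rail alone.

How it is judged:
By the outcome, as a careful person would: the job done as asked, in the order asked, and still so for the second after the job is handed in, while the arm keeps its last pose, push and grip.
It also fails if it takes over 61 s, if anything falls off the work surface, if the arm or the gripper's body presses on something with over 40 N, if the wrist force passes 120 N, or if a joint passes its speed limit or range.

## Working session

There is one attempt and no reset: what is moved stays moved. The work goes in short steps, each a Python script; the robot and the scene stay as the last script left them, time stands still between calls to the robot, and variables do not carry over. Pictures are saved under pics/ and viewed, at most 10 in all, crops included, and the job is handed in when it is done.

```bash
ls; mkdir -p pics; python3 - <<'E'
from plant import robot
import cv2
for n in("top","side"):
    cv2.imwrite(f"pics/{n}0.png",robot.snapshot(n)); m=robot.camera_model(n);print(n,m)
print(robot.camera_model("wrist"),robot.pinch_z)
s=robot.read_state();print(s)
E
```

```text
pics
top {'fx': 408.94699024807454, 'fy': 408.94699024807454, 'cx': 324.0244599208901, 'cy': 200.95037713801807, 'k1': -0.10061009636519651, 'world_from_camera': array([[-1.30734773e-02, -9.83500852e-01,  1.80430481e-01,
         2.48657923e-01],
       [-9.99913805e-01,  1.26403441e-02, -3.55018339e-03,
         9.33763589e-03],
       [ 1.21090502e-03, -1.80461342e-01, -9.83581332e-01,
         1.34532578e+00],
       [ 0.00000000e+00,  0.00000000e+00,  0.00000000e+00,
         1.00000000e+00]])}
side {'fx': 404.54245583635844, 'fy': 404.54245583635844, 'cx': 318.6784156700384, 'cy': 199.30837628612343, 'k1': -0.0009386955593511993, 'world_from_camera': array([[ 0.69851426, -0.47177931,  0.53805401, -0.03460105],
       [-0.71534393, -0.44039418,  0.54252745, -0.5171418 ],
       [-0.01899737, -0.76385683, -0.64510607,  0.71674444],
       [ 0.        ,  0.        ,  0.        ,  1.        ]])}
{'fx': 351.22939789159386, 'fy': 351.22939789159386, 'cx': 316.6923719847428, 'cy': 195.95979993534613, 'k1': -0.045911761958725913, 'hand_eye': array([[ 1.68025331e-03, -9.65235479e-01, -2.
[... 340 characters left out ...]
9096,  0.52196202, -0.03628803,  1.59993769,  0.02120208,
        1.02110386, -0.11276981]), 'qd': array([ 2.48253999e-04, -1.32591907e-03, -1.50390220e-03, -2.44761669e-03,
        8.87900729e-05, -2.57492128e-03,  1.92041508e-04]), 'tau': array([ 3.61090708e-03, -9.28478909e+01,  1.98439747e+00, -3.70527613e+01,
        1.82509498e-02,  5.41330766e-03, -4.29399347e-05]), 'tcp_pos': array([0.21472777, 0.58660725, 0.20228377]), 'orientation': array([-4.33923421e-05,  1.74511579e-01,  9.84654988e-01, -5.11211085e-04]), 'contact_force': array([-0.63595993, -0.58040469,  0.4696163 ]), 'torque': array([ 0.01803261, -0.00764365, -0.01101139]), 'grip_force': 0.0, 'grip_width': 0.08548554278143056}
```

View pics/top0.png

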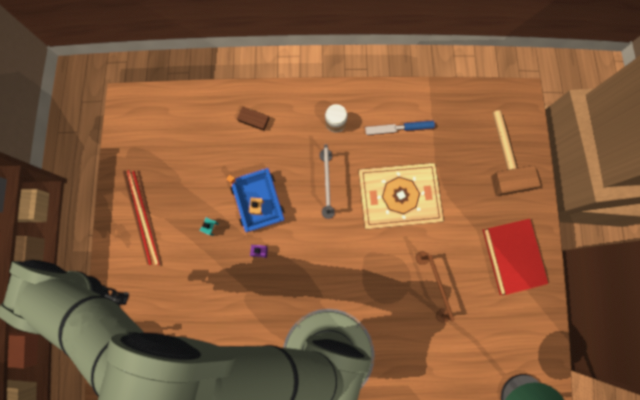

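View pics/side0.png

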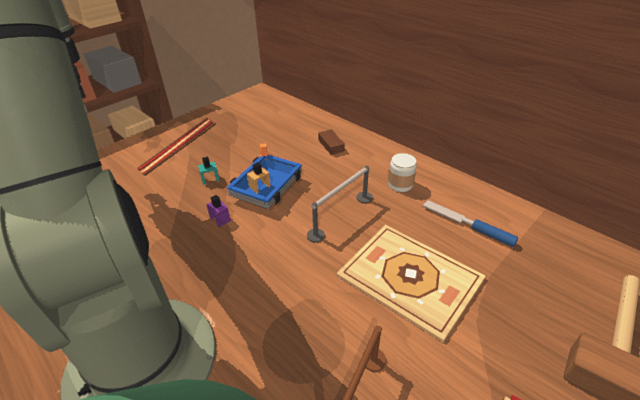

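The top view shows these saddle look-alikes: brass (256,206), inside the blue tray; turquoise (208,226); purple (259,251). I choose the brass one. For the rail, the steel bar runs (326,155)–(328,212) and the brown look-alike is at (422,257)–(447,315); I choose steel. The lug is orange, at (230,180), and the panel is centred at (400,195). Next I get rough positions, then close wrist views.

```bash
cat > h.py <<'E'
import numpy as np, cv2
from scipy.spatial.transform import Rotation as R
from plant import robot
def Q(M): q=R.from_matrix(M).as_quat(); return [q[3],q[0],q[1],q[2]]
def M(q): return R.from_quat([q[1],q[2],q[3],q[0]]).as_matrix()
def down(phi):  # tool z down, tool x axis at angle phi in world
    c,s=np.cos(phi),np.sin(phi); return np.array([[c,s,0],[s,-c,0],[0,0,-1.]])
def cam(name):
    m=robot.camera_model(name)
    if name=="wrist":
        s=robot.read_state(); T=np.eye(4); T[:3,:3]=M(s["orientation"]); T[:3,3]=s["tcp_pos"]
        m["world_from_camera"]=T@m["hand_eye"]
    return m
def ray(m,uv):
    K=np.array([[m["fx"],0,m["cx"]],[0,m["fy"],m["cy"]],[0,0,1]])
    p=cv2.undistortPoints(np.array(uv,float).reshape(-1,1,2),K,np.array([m["k1"],0,0,0]))[:,0]
    W=m["world_from_camera"]; d=np.c_[p,np.ones(len(p))]@W[:3,:3].T
    return W[:3,3],d
def onz(m,uv,z):
    o,d=ray(m,uv); return o+d*((z-o[2])/d[:,2])[:,None]
def proj(m,X):
    W=np.linalg.inv(m["world_from_camera"]); p=np.atleast_2d(X)@W[:3,:3].T+W[:3,3]; x=p[:,:2]/p[:,2:]
    r=(x**2).sum(1,keepdims=True); return x*(1+m["k1"]*r)*m["fx"]+[m["cx"],m["cy"]]
E
python3 - <<'E'
from h import *
np.set_printoptions(precision=4,suppress=True)
m=cam("top")
print("tray",onz(m,[[232,183],[270,168],[284,218],[243,231]],.052))
print("lug",onz(m,[[230,180]],.084),"saddle",onz(m,[[256,200]],.1))
print("rail",onz(m,[[326,150],[328,210]],.1),"panel",onz(m,[[360,171],[436,165],[442,220],[365,227]],.012))
for p in [(.55,.2),(.55,.0)]:
    for ph in (0,np.pi/2,-np.pi/2,np.pi):print(p,ph,robot.solve_ik([*p,.35],Q(down(ph))))
E
```

```text
tray [[0.5492 0.3037 0.052 ]
 [0.5978 0.1799 0.052 ]
 [0.4322 0.1332 0.052 ]
 [0.3919 0.2641 0.052 ]]
lug [[0.5517 0.3031 0.084 ]] saddle [[0.4828 0.216  0.1   ]]
rail [[ 0.6414 -0.0036  0.1   ]
 [ 0.4486 -0.007   0.1   ]] panel [[ 0.5941 -0.1179  0.012 ]
 [ 0.6126 -0.3777  0.012 ]
 [ 0.424  -0.3859  0.012 ]
 [ 0.4046 -0.1288  0.012 ]]
(0.55, 0.2) 0 [-0.9493  0.4135  0.7331  1.5282 -0.2821  1.3085 -1.7554]
(0.55, 0.2) 1.5707963267948966 [-0.7462  0.3609  0.4183  1.5183 -0.1496  1.2941 -0.311 ]
(0.55, 0.2) -1.5707963267948966 [ 0.3289  0.5971 -1.2701  1.462   0.5687  1.495   2.2101]
(0.55, 0.2) 3.141592653589793 [-0.5249  0.3414  0.104   1.5066 -0.0361  1.2955  1.1538]
(0.55, 0.0) 0 [-0.754   0.3831  0.9112  1.6223 -0.3124  1.2906 -1.3612]
(0.55, 0.0) 1.5707963267948966 [-0.5743  0.3179  0.6278  1.615  -0.1933  1.2716  0.0869]
(0.55, 0.0) -1.5707963267948966 [ 0.786   0.6063 -1.4228  1.5499  0.6003  1.504   2.4906]
(0.55, 0.0) 3.141592653589793 [-0.4198  0.2914  0.4115  1.6079 -0.1207  1.2675  1.5832]
```

```bash
python3 - <<'E'
from h import *
import pickle
cams={}
def shot(n,p,phi):
    robot.goto(p,Q(down(phi))); robot.sleep(.2); cams[n]=(cam("wrist"),robot.snapshot("wrist")); cv2.imwrite(f"pics/{n}.png",cams[n][1])
shot("trayA",[.52,.18,.33],np.pi*.6)
shot("trayB",[.46,.12,.33],np.pi*.6)
shot("railA",[.545,-.06,.33],np.pi*.6)
shot("railB",[.545,-.2,.33],np.pi*.6)
pickle.dump(cams,open("cams.pkl","wb")); print(robot.read_state()["time"])
cv2.imwrite("pics/all.png",cv2.resize(np.vstack([np.hstack([cams["trayA"][1],cams["trayB"][1]]),np.hstack([cams["railA"][1],cams["railB"][1]])]),(800,500),interpolation=cv2.INTER_AREA))
E
```

```text
4.8667
```

View pics/all.png

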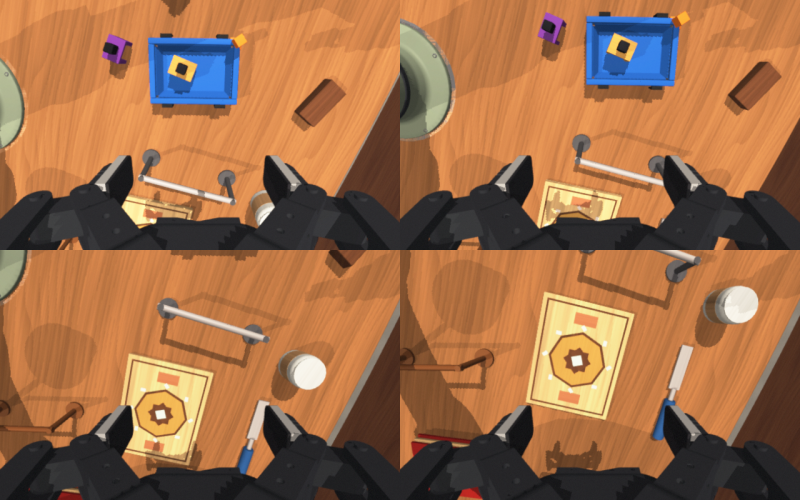

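View pics/trayA.png

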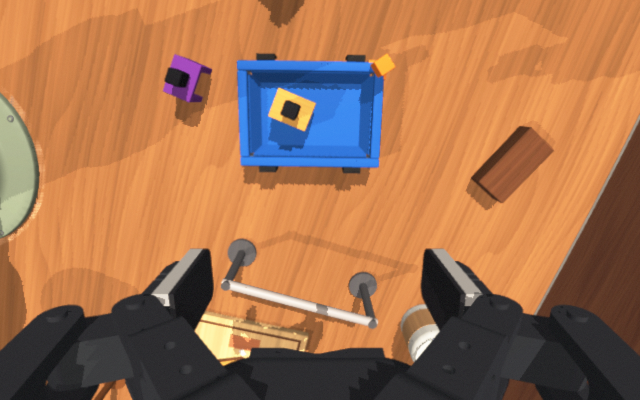

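In trayA the brass saddle's knob is at (290,109), the tray centre at (310,113), the lug at (383,65) and the steel bar at (227,285)–(373,322). The composite also shows the bar and panel clearly in railA and railB. Now I measure with masks.

```bash
python3 - <<'E'
from h import *
import pickle
np.set_printoptions(precision=4,suppress=True)
cams=pickle.load(open("cams.pkl","rb"))
def big(mask,near=None):
    mask=cv2.morphologyEx(mask.astype(np.uint8),cv2.MORPH_OPEN,np.ones((2,2)))
    cs=[c for c in cv2.findContours(mask,cv2.RETR_EXTERNAL,cv2.CHAIN_APPROX_NONE)[0] if cv2.contourArea(c)>25]
    if near is not None: return min(cs,key=lambda c:np.linalg.norm(c.mean((0,1))-near))
    return max(cs,key=cv2.contourArea)
def rect(m,c,z):
    P=onz(m,c[:,0]+0.,z)[:,:2].astype(np.float32); (x,y),(w,h),a=cv2.minAreaRect(P*1000)
    if w<h: w,h,a=h,w,a+90
    return np.array([x/1e3,y/1e3,w,h,(a+90)%180-90])
for n in("trayA","trayB"):
    m,im=cams[n]; hsv=cv2.cvtColor(im,cv2.COLOR_BGR2HSV); H,S,V=cv2.split(hsv)
    print(n,"nadir",proj(m,m["world_from_camera"][:3,3]-[0,0,.4]))
    blue=(H>100)&(H<122)&(S>120)&(V>60)
    c=big(blue); r=rect(m,c,.052); print(" tray",r)
    x,y,w,h=cv2.boundingRect(c)
    ins=np.zeros(H.shape,bool); ins[y+12:y+h-12,x+12:x+w-12]=1
    br=(H>12)&(H<35)&(S>80)&(V>120)&ins
    cb=big(br); pl=rect(m,cb,.071); print(" plate",pl)
    bx,by,bw,bh=cv2.boundingRect(cb); kn=np.zeros(H.shape,bool); kn[by+3:by+bh-3,bx+3:bx+bw-3]=1
    ck=big((V<75)&kn); print(" knob",rect(m,ck,.099), cv2.boundingRect(ck))
    lug=(H>8)&(H<28)&(S>150)&(V>170); a=np.radians(r[4]); c0=r[:2]+np.array([[np.cos(a),-np.sin(a)],[np.sin(a),np.cos(a)]])@[.084,.059]
    pp=proj(m,[*c0,.084])[0]; print(" lug expected px",pp)
    win=np.zeros(H.shape,bool); u,v=pp.astype(int); win[max(0,v-16):v+17,u-16:u+17]=1
    q=im[max(0,v-25):v+26,u-25:u+26]; cv2.imwrite(f"pics/lug_{n}.png",q)
    cl=big((H>10)&(S>150)&(V>225)&win&~blue,pp); print(" lug",rect(m,cl,.084))
for n in("railA",):
    m,im=cams[n]; H,S,V=cv2.split(cv2.cvtColor(im,cv2.COLOR_BGR2HSV))
    mk=(S<70)&(V>130); mk[300:]=0; mk[:,440:]=0; mk[:,:200]=0; mk[:60]=0; c=big(mk); print("rail",rect(m,c,.1),cv2.boundingRect(c))
for n in("railA","railB"):
    m,im=cams[n]; H,S,V=cv2.split(cv2.cvtColor(im,cv2.COLOR_BGR2HSV))
    mk=(H>18)&(H<35)&(S<160)&(V>180); c=big(cv2.morphologyEx(mk.astype(np.uint8),cv2.MORPH_CLOSE,np.ones((5,5)))); print("panel",rect(m,c,.012),cv2.boundingRect(c))
A=cams["trayA"][1][40:190,225:405]; B=cams["railA"][1][60:210,230:450]
cv2.imwrite("pics/crop.png",np.hstack([cv2.resize(A,None,fx=2.2,fy=2.2),cv2.resize(B,(400,330))]))
E
```

```text
trayA nadir [[316.7658 101.1623]]
 tray [  0.4974   0.2235 178.2988 130.4642  17.5622]
 plate [ 0.4744  0.2242 47.2596 35.6718 -4.0486]
 knob [ 0.475   0.2246 16.51   16.3594 -3.4876] (283, 102, 18, 18)
 lug expected px [385.3521  65.0686]
 lug [  0.5582   0.3059  27.0179  20.6222 -27.7062]
trayB nadir [[316.7089 101.0528]]
 tray [  0.497    0.2239 178.4345 130.8628  17.4671]
 plate [ 0.4738  0.2238 47.7913 36.7936 -4.7877]
 knob [ 0.4732  0.2229 18.2444 17.0742 86.5336] (348, 66, 20, 20)
 lug expected px [454.0793  28.9713]
 lug [  0.5595   0.3055  18.6254  17.7979 -39.3343]
rail [  0.5579  -0.0036 190.7918  11.7531   1.6565] (262, 88, 163, 59)
panel [  0.5131  -0.2498 259.3474 198.1103 -85.218 ] (195, 168, 147, 163)
panel [  0.5128  -0.2505 259.959  198.1974 -85.2511] (203, 69, 173, 203)
```

View pics/crop.png

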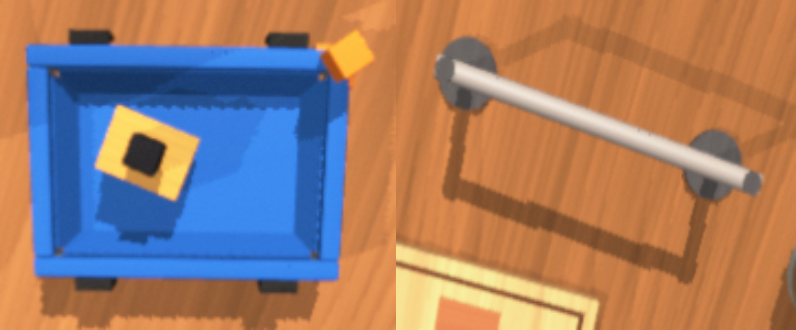

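The crop confirms the brass saddle on the blue tray floor and the steel bar. The sizes agree: tray 178×130 mm, plate 47×36, lug 18×18 within 1 mm of where the tray pose puts it, bar 12 mm thick. Next is the saddle.

```bash
python3 - <<'E'
from h import *
np.set_printoptions(precision=4,suppress=True)
a=np.radians(-4.3); b=np.radians(1.66)
q1=Q(down(np.pi+a)); q2=Q(down(b+np.pi/2))
K=[.474,.2238]; B=[.556,-.0036]
for p,q in(([*K,.16],q1),([*K,.076],q1),([*B,.25],q2),([*B,.118],q2),([.5595,.3052,.06],Q(down(np.radians(52.5)))),([.576,-.169,.28],Q(down(np.radians(52.5))))):
    print(robot.solve_ik(p,q))
robot.goto([*K,.2],q1); robot.move_gripper(.05,60)
robot.move_linear([*K,.0755],.12); s=robot.read_state(); print(s["tcp_pos"],s["contact_force"])
robot.move_gripper(0.0,60); s=robot.read_state(); print(s["tcp_pos"],s["grip_width"],s["grip_force"],s["contact_force"])
robot.move_linear([*K,.22],.12); s=robot.read_state(); print(s["time"],s["grip_width"],s["contact_force"])
m=cam("wrist"); im=robot.snapshot("wrist"); im2=robot.snapshot("side")
cv2.imwrite("pics/lift.png",np.hstack([im[100:400,120:520],cv2.resize(im2[100:250,170:370],(400,300))]))
E
```

```text
[-0.7643  0.431   0.2788  1.9198 -0.1591  0.8118  1.0959]
[-0.7135  0.558   0.216   1.9797 -0.1956  0.6235  1.1258]
[-0.5151  0.4108  0.5715  1.7497 -0.251   1.0545  0.1725]
[-0.4382  0.5726  0.4779  1.8803 -0.364   0.7752  0.2671]
[-0.9228  0.7844  0.5209  1.6926 -0.5103  0.8035 -0.821 ]
[-0.313   0.509   0.759   1.5991 -0.3707  1.183  -0.1299]
[0.4744 0.2239 0.0761] [-0.1713  0.2217 -0.0332]
[0.474  0.2238 0.0755] -1.3438384690383102e-05 0.0 [-0.0829  0.0203 -0.1441]
10.0417 7.067058973111703e-05 [-0.298   0.5738  0.598 ]
```

View pics/lift.png

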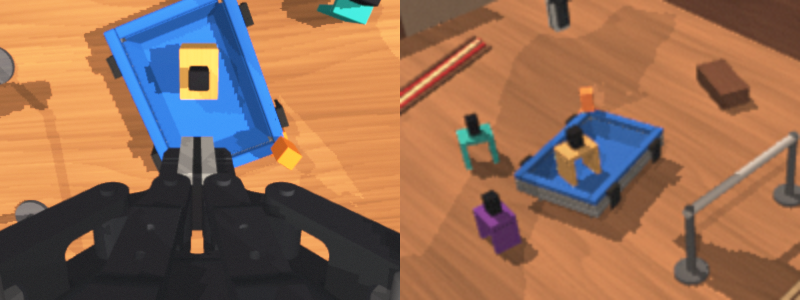

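Missed: the fingers closed fully and the saddle still stands in the tray, at wrist (319,175). I re-measure from this view and compare.

```bash
python3 - <<'E'
from h import *
np.set_printoptions(precision=4,suppress=True)
s=robot.read_state(); print(s["tcp_pos"],M(s["orientation"]))
m=cam("wrist"); im=robot.snapshot("wrist")
print("knob expected",proj(m,[.474,.2238,.099]),"tcp px",proj(m,s["tcp_pos"]),"nadir",proj(m,m["world_from_camera"][:3,3]-[0,0,.3]))
print("lug expected",proj(m,[.5595,.3052,.084]))
H,S,V=cv2.split(cv2.cvtColor(im,cv2.COLOR_BGR2HSV))
mk=((V<75)).astype(np.uint8); mk[:140]=0; mk[205:]=0; mk[:,:295]=0; mk[:,345:]=0
c=max(cv2.findContours(mk,0,1)[0],key=cv2.contourArea); print("knob bbox",cv2.boundingRect(c))
x,y,w,h=cv2.boundingRect(c); print(onz(m,[[x+w/2,y+w/2]],.099))
t=robot.snapshot("top"); cv2.imwrite("pics/t2.png",cv2.resize(t[130:290,170:340],None,fx=3.5,fy=3.5))
E
```

```text
[0.4738 0.2236 0.2194] [[-0.9972  0.075  -0.0008]
 [ 0.075   0.9972 -0.0006]
 [ 0.0008 -0.0007 -1.    ]]
knob expected [[317.0624 182.2949]] tcp px [[316.7241 233.4402]] nadir [[317.0761 101.482 ]]
lug expected [[408.4814 259.7833]]
knob bbox (309, 167, 19, 23)
[[0.4691 0.2254 0.099 ]]
```

View pics/t2.png

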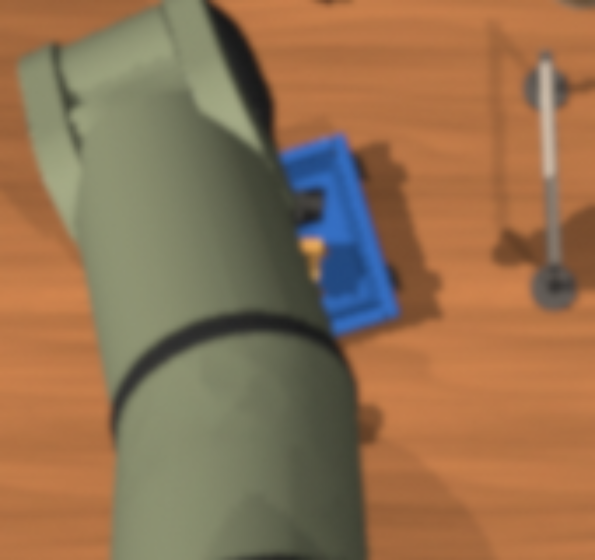

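The knob's top face (about (318,180)) is within 2 mm of where I expected it, so xy was right and the vertical engagement is suspect. I'll go down again and photograph each stage.

```bash
python3 - <<'E'
from h import *
np.set_printoptions(precision=4,suppress=True)
K=[.4735,.2242]; P=[]
robot.move_gripper(.05,60); robot.move_linear([*K,.0755],.12)
def pic(): 
    s=robot.read_state(); print(s["time"],s["tcp_pos"],s["grip_width"],s["grip_force"],s["contact_force"],s["torque"])
    P.append(np.vstack([cv2.resize(robot.snapshot("side")[130:220,210:320],(264,216)),cv2.resize(robot.snapshot("wrist")[100:300,217:417],(264,264))]))
pic(); robot.move_gripper(.022,60); pic(); robot.move_gripper(.01,60); pic()
cv2.imwrite("pics/st.png",np.hstack(P))
E
```

```text
12.1333 [0.4738 0.2243 0.076 ] 0.04956784272525477 0.0 [ 0.3307 -0.0955  0.1645] [-0.0173 -0.02   -0.0041]
12.6167 [0.4735 0.2242 0.0755] 0.021753483253925163 0.0 [-0.1057 -0.0854  0.6212] [ 0.019  -0.0307 -0.018 ]
12.9917 [0.4735 0.2242 0.0755] 0.010039046108159859 0.0 [ 0.1038 -0.3738 -0.071 ] [0.0526 0.0039 0.0097]
```

View pics/st.png

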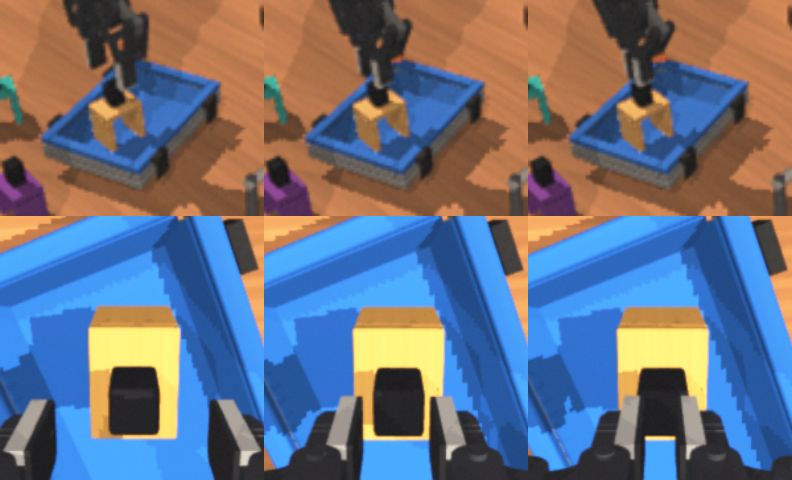

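In all three stages the fingers (gap 10 mm in the last) overlap the knob's image and feel no force. Their tips look about 30 mm shorter than the stated TCP, so they sit just above the knob. I'll check the tip offset by gently touching the knob's top (z 0.099) with closed fingers.

```bash
python3 - <<'E'
from h import *
np.set_printoptions(precision=4,suppress=True)
K=[.4735,.2242]
robot.move_gripper(0.,60); robot.sleep(.2)
r=robot.move_linear([*K,.045],.03,until_force=3); s=robot.read_state(); print(r,s["time"],s["tcp_pos"],s["contact_force"])
robot.move_linear([*K,.085],.1); print(robot.read_state()["contact_force"])
E
```

```text
True 13.9583 [0.4736 0.2243 0.0704] [-0.5104 -0.2757  5.0144]
[-0.9105  0.7378  0.3221]
```

Confirmed: closed tips touch the knob top (z 0.099) at a reported z of 0.0704, so the real tips are 28.5 mm behind the stated TCP. I'll apply that offset and regrasp.

```bash
echo 'L=.0285  # real finger tips lie this far behind the reported TCP' >> h.py; python3 - <<'E'
from h import *
np.set_printoptions(precision=4,suppress=True)
K=[.4735,.2242]
robot.move_gripper(.05,60); robot.sleep(.1)
r=robot.move_linear([*K,.0755-L],.06,until_force=5); s=robot.read_state(); print(r,s["tcp_pos"],s["contact_force"])
robot.move_gripper(0.,60); s=robot.read_state(); print(s["grip_width"],s["grip_force"],s["contact_force"])
w=s["grip_width"]
if w>.012:
    robot.move_linear([*K,.2],.12); s=robot.read_state(); print(s["time"],s["grip_width"],s["contact_force"],s["torque"])
E
```

```text
False [0.4736 0.2242 0.0471] [-0.2574 -0.2618  0.3691]
0.01684068704545238 59.54864859580994 [-0.5088  1.0706  6.9193]
17.4917 0.01673276229941729 [-0.8915 -0.375  -2.0994] [ 0.0216 -0.0354 -0.0617]
```

Gripped at 17 mm width with 2.1 N of weight on the wrist. Next I carry it to the bar and lower it onto it.

```bash
python3 - <<'E'
from h import *
np.set_printoptions(precision=4,suppress=True)
b=np.radians(1.66); q2=Q(down(b+np.pi/2)); B=[.556,-.0036]
robot.goto([*B,.2],q2); robot.sleep(.3)
r=robot.move_linear([*B,.13],.1); s=robot.read_state(); print(s["tcp_pos"],s["contact_force"])
r=robot.move_linear([*B,.086],.03,until_force=3); s=robot.read_state(); print(r,s["tcp_pos"],s["contact_force"])
z=s["tcp_pos"][2]
if r and abs(z-.09)<.005:
    robot.move_gripper(.045); robot.sleep(.3); robot.move_linear([*B,.2],.12)
s=robot.read_state(); print(s["time"],s["grip_width"],s["contact_force"])
im=robot.snapshot("wrist"); cv2.imwrite("pics/hung.png",np.hstack([im[0:300,170:470],cv2.resize(robot.snapshot("side")[130:280,260:410],(300,300))]))
E
```

```text
[ 0.5563 -0.0037  0.1304] [ 0.4627  1.0012 -2.6995]
True [ 0.556  -0.0036  0.0905] [-1.5355  1.378  10.1585]
22.5417 0.045155701194722814 [ 0.5013 -0.6344  0.5685]
```

View pics/hung.png

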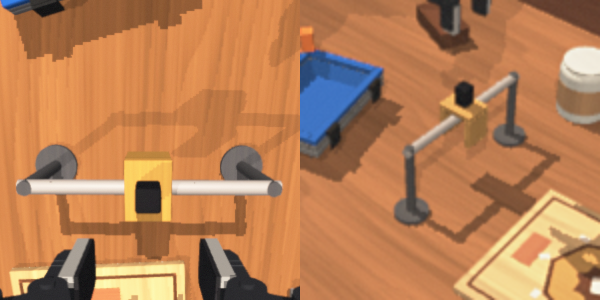

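The wrist view shows the saddle astride mid-bar at (148,187), the side view agrees, and the gripper is clear. Next I re-measure the tray and grip the lug.

```bash
python3 - <<'E'
from h import *
np.set_printoptions(precision=4,suppress=True)
ph=np.radians(52.5); q=Q(down(ph))
robot.move_gripper(.045,120)
robot.goto([.456,.171,.33],q); robot.sleep(.2)
m=cam("wrist"); im=robot.snapshot("wrist"); H,S,V=cv2.split(cv2.cvtColor(im,cv2.COLOR_BGR2HSV))
mk=((H>100)&(H<122)&(S>120)&(V>60)).astype(np.uint8); c=max(cv2.findContours(mk,0,cv2.CHAIN_APPROX_NONE)[0],key=cv2.contourArea)
(x,y),(w,h),a=cv2.minAreaRect((onz(m,c[:,0]+0.,.052)[:,:2]*1000).astype(np.float32))
if w<h:w,h,a=h,w,a+90
a=(a+90)%180-90; print(x,y,w,h,a)
C=np.array([x,y])/1e3; r=np.radians(a); Rz=np.array([[np.cos(r),-np.sin(r)],[np.sin(r),np.cos(r)]])
lug=C+Rz@[.084,.059]; print("lug",lug)
ok=np.linalg.norm(C-[.497,.2237])<.004 and abs(a-17.5)<2
if ok:
    C=(C+[.497,.2237])/2; r=(r+np.radians(17.5))/2; Rz=np.array([[np.cos(r),-np.sin(r)],[np.sin(r),np.cos(r)]]); lug=C+Rz@[.084,.059]
    q=Q(down(r+np.radians(35)))
    np.savez("tray.npz",C=C,r=r,lug=lug)
    robot.goto([*lug,.15],q); robot.sleep(.2)
    rr=robot.move_linear([*lug,.06-L],.08,until_force=6); s=robot.read_state(); print(rr,s["tcp_pos"],s["contact_force"])
    if not rr:
        robot.move_gripper(0.,120); robot.sleep(.2); s=robot.read_state(); print(s["grip_width"],s["grip_force"],s["contact_force"],s["torque"])
    P=np.array([*(C+Rz@[-.09,-.065]),.042]); d=np.array([np.cos(r+.611),np.sin(r+.611),0]); n=np.cross(d,[0,0,1])
    p0=s["tcp_pos"]; R0=M(s["orientation"])
    for t in(.1,.17):
        T=R.from_rotvec(n*t).as_matrix(); print(P+T@(p0-P),robot.solve_ik(P+T@(p0-P),Q(T@R0)))
print(s["time"])
E
```

```text
495.79302978515625 224.61846923828125 178.2273712158203 130.7796630859375 17.358352661132812
lug [0.5584 0.306 ]
False [0.5591 0.3057 0.0319] [ 0.2833  0.5335 -0.0559]
0.015539927149005987 117.20636129379272 [-0.3403 -0.2671  5.183 ] [-0.1676  0.296   0.0149]
[0.559  0.3057 0.0533] [-1.0087  0.8069  0.6735  1.793  -0.8063  0.7348 -0.5508]
[0.5582 0.3046 0.0682] [-0.9872  0.7458  0.642   1.8511 -0.8511  0.6667 -0.4862]
27.5833
```

Lug gripped (15.5 mm, 117 N). Next I peel in an arc about the far corner.

```bash
python3 - <<'E'
from h import *
np.set_printoptions(precision=4,suppress=True)
t=np.load("tray.npz"); C,r,lug=t["C"],float(t["r"]),t["lug"]
Rz=np.array([[np.cos(r),-np.sin(r)],[np.sin(r),np.cos(r)]]); P=np.array([*(C+Rz@[-.09,-.065]),.042])
d=np.array([np.cos(r+.611),np.sin(r+.611),0]); n=np.cross(d,[0,0,1])
p0=np.array([*lug,.06-L]); R0=down(r+np.radians(35))
for a in np.linspace(.03,.165,6):
    T=R.from_rotvec(n*a).as_matrix(); p=P+T@(p0-P); robot.move_linear(p,.03,orientation=Q(T@R0))
    s=robot.read_state(); print(round(a,3),s["tcp_pos"],s["grip_width"],s["contact_force"],s["torque"])
robot.sleep(.3); s=robot.read_state(); print(s["contact_force"],s["torque"])
cv2.imwrite("pics/peel_side.png",robot.snapshot("side"))
robot.move_linear(p+[0,0,.045],.03); s=robot.read_state(); print("lift",s["time"],s["tcp_pos"],s["grip_width"],s["contact_force"],s["torque"])
# level about the lug while rising
robot.move_linear([*lug,.2],.06,orientation=Q(R0)); robot.sleep(.3)
s=robot.read_state(); print("level",s["time"],s["tcp_pos"],s["grip_width"],s["contact_force"],s["torque"])
cv2.imwrite("pics/lvl_side.png",robot.snapshot("side")); im=robot.snapshot("wrist"); cv2.imwrite("pics/lvl_wrist.png",im)
cv2.imwrite("pics/peel.png",np.hstack([cv2.resize(cv2.imread("pics/peel_side.png")[90:240,190:340],(266,266)),cv2.resize(cv2.imread("pics/lvl_side.png")[60:260,170:370],(266,266)),cv2.resize(im,(266,266))]))
E
```

```text
0.03 [0.5591 0.3058 0.0384] 0.015314526839150707 [0.4259 0.7837 1.2643] [ 0.0204 -0.0393  0.0072]
0.057 [0.559  0.3059 0.044 ] 0.015477910925891429 [ 0.5466  1.8004 -0.0423] [ 0.1865  0.1042 -0.0193]
0.084 [0.559  0.3054 0.0498] 0.01557381022038429 [-0.176  -0.0207 -0.2501] [-0.1679  0.0957 -0.08  ]
0.111 [0.5588 0.3055 0.0555] 0.01574010611328007 [-0.7647 -0.6143 -0.4948] [ 0.1137  0.111  -0.1409]
0.138 [0.5585 0.3051 0.0613] 0.01545312723491847 [-0.8964  1.2025 -0.749 ] [ 0.1294  0.1258 -0.073 ]
0.165 [0.5581 0.3045 0.067 ] 0.01569970295782086 [-0.4814  1.1574 -2.3873] [ 0.0947  0.1601 -0.1106]
[-0.5512  1.3162 -0.5789] [ 0.068   0.2937 -0.1147]
lift 31.6583 [0.5581 0.3046 0.1116] 0.015686943167229638 [-0.7862 -0.4629 -1.9223] [-0.0951  0.0832 -0.0124]
level 33.5833 [0.5588 0.3056 0.1999] 0.015755832422575604 [-0.9269  0.874  -1.5321] [ 0.1058 -0.0794 -0.009 ]
```

The tray is free (about 1.5 N hanging). Now I carry it high over the rail to the panel, then check level and the whole scene.

```bash
python3 - <<'E'
from h import *
np.set_printoptions(precision=4,suppress=True)
t=np.load("tray.npz"); C,r,lug=t["C"],float(t["r"]),t["lug"]
R0=down(r+np.radians(35)); G=np.array([.513,-.2502]); F=G+lug-C
robot.move_linear([*lug,.25],.1,orientation=Q(R0)); robot.move_linear([*F,.25],.15); robot.move_linear([*F,.175],.08); robot.sleep(.5)
s=robot.read_state(); print(s["time"],F,s["tcp_pos"],s["grip_width"],s["contact_force"],s["torque"])
Rz=R.from_euler("z",r).as_matrix(); O=np.array([*G,s["tcp_pos"][2]-.0115])
X=np.array([[.09,-.065,.032],[-.09,-.065,.032],[-.09,.065,.032],[.09,.065,.032],[.09,-.065,.022],[-.09,-.065,.022]])@Rz.T+O
out=[]
for n,w in(("side",(slice(80,360),slice(150,500))),("top",(slice(110,290),slice(180,460)))):
    im=robot.snapshot(n); m=cam(n); p=proj(m,X); print(n,p)
    cv2.imwrite(f"pics/end_{n}.png",im)
    big=cv2.resize(im,None,fx=2,fy=2)
    for u in p: cv2.circle(big,tuple(int(v) for v in u*2),3,(0,255,0),1)
    out.append(cv2.resize(big[w[0].start*2:w[0].stop*2,w[1].start*2:w[1].stop*2],(400,400)))
cv2.imwrite("pics/end.png",np.hstack(out))
E
```

```text
39.2333 [ 0.5755 -0.1687] [ 0.5755 -0.1687  0.175 ] 0.015626393635563045 [ 0.6617  0.6393 -1.8273] [ 0.0736 -0.1272 -0.0099]
side [[467.9252 193.3322]
 [446.5804 253.5451]
 [375.0215 230.274 ]
 [405.3456 176.5958]
 [466.8448 197.148 ]
 [445.5085 257.4695]]
top [[421.6489 146.8449]
 [443.5981 203.8708]
 [401.6061 217.899 ]
 [380.4455 159.8949]
 [420.8662 147.8825]
 [442.6125 204.468 ]]
```

View pics/end.png

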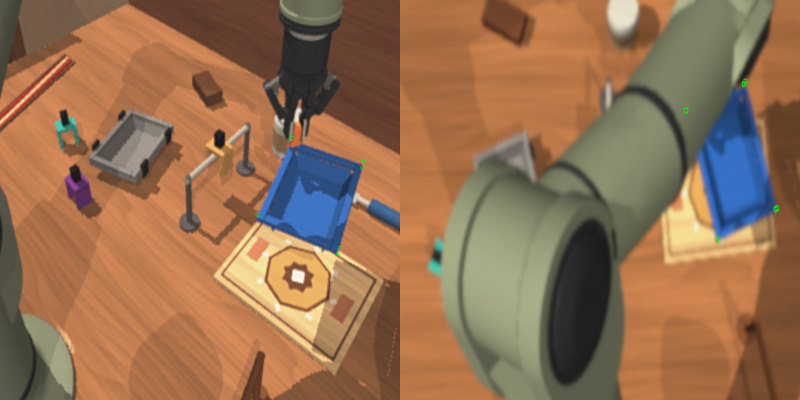

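The side view shows the saddle astride the bar, the grey trays, caul and tin in place, and the tray corners on the green "level and centred" marks. A quick numeric check of the far corner comes before I hand in.

```bash
python3 - <<'E'
from h import *
im=robot.snapshot("side"); H,S,V=cv2.split(cv2.cvtColor(im,cv2.COLOR_BGR2HSV))
mk=((H>100)&(H<122)&(S>120)&(V>50)).astype(np.uint8); mk[:,472:]=0
c=max(cv2.findContours(mk,0,cv2.CHAIN_APPROX_NONE)[0],key=cv2.contourArea)[:,0]
for e,d in(((445.5,257.5),(0,1)),((375,230.3),(-1,.0)),((467.9,193.3),(1,-.3))): print(e,c[np.argmax(c@np.array(d))])
ok=abs(c[:,1].max()-257.5)<6
s=robot.read_state(); print(s["time"],s["qd"].round(4),ok)
if ok: print(robot.close_job())
E
```

```text
(445.5, 257.5) [442 256]
(375, 230.3) [375 232]
(467.9, 193.3) [466 196]
39.3833 [ 0.0007 -0.0006 -0.0001 -0.0006  0.0001  0.0003 -0.0005] True
the job is handed in; nothing more can be done
None
```

Job handed in at 39.4 s, not yet judged: the saddle hangs astride the steel bar, and the blue tray, peeled off corner first, is held still and level over the panel centre about 15 cm up. My first grasp missed (the real fingertips are 28.5 mm behind the stated TCP), and the bench items looked unmoved in the last picture but were not measured.

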